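Rock the board holder to its viewing angle

TASK

Lift the circuit-board holder with the angle gauge by its wooden grip and set it on the stud so that the groove under its middle straddles the stud's round top. Then rock it on the stud until the swinging pointer settles over the little steel mark on the dial, and finish while still holding the holder there with the gripper (pressing or gripping it), its weight on the stud and neither end touching the table. Do not touch the pointer or the mark, and leave the spool, the jar and the tin where they are.

Things in the scene. Friction and masses are not known exactly. Their poses are not given: they have to be found in the camera images.
- holder_groove (a point): where the axis of the stud's round top lies when seated in the inverted V groove (90 degrees, 50 mm long along x, mouth 28 mm): 8 mm above the middle of the holder's underside, axes as the holder's. Offsets from it: holder_grip (24, 25, 81), finger_rest (-6, -105, 19), pointer axis (y 0, z 72) mm. Let go on the stud, the holder tips weight end down (0.39 rad, skirt on the table)
- holder_grip (a point): centre of the wooden grip, a rail 12 (x) x 44 (y) x 20 (z) mm along the top of the dial plate, 89 mm above the underside, over the centre of mass (which is 30 mm from the middle towards the weight, 31 mm above the underside); taken from above, fingers closing along the holder's x. Dial below: 4 mm thick, 84 mm wide, from y = -12 to +44 only in its upper 20 mm; overall height 99 mm
- finger_rest (a point): centre of the top of a rubber pad 40 (x) x 24 (y) mm on the light end of the holder (away from the weight), 27 mm above the underside; pressed down with about 1 to 2 N it rocks the seated holder light end down, about the stud's axis; eased, the holder tips back. Axes as the holder's
- pointer (a joint): angle of the swinging pointer to the dial, rad: a free pendulum (slim black bar 40 mm long with round bob, pivot 80 mm above the holder's underside) that hangs straight down once settled (1 to 2 s); so it equals the holder's tilt about its own x: 0 level, positive with the light end (finger rest) down, negative with the weight end down
- mark (a joint): angle of the steel mark (tab 6 mm wide, 42 to 53 mm from the pointer's pivot) on the dial, rad, same zero and sense as the pointer, -0.20 to 0.31; it is stiff and stays put. The pointer is on the mark when the two values are equal: the holder is then tilted about its x by this angle (positive: light end down)
- pointer_tip (a point): tip of the pointer, 40 mm from its pivot; its z axis runs along the pointer, towards the pivot
- mark_tip (a point): inner end of the mark, 42 mm from the pointer's pivot; its z axis runs radially, towards the pivot
- stud_top (a point): middle of the axis of the stud's round top: a level steel bar 12 mm in diameter, 80 mm long along this point's x, its axis 50 mm above the table, on a 10 mm wall, on a base plate 110 (x) x 66 (y) x 10 mm that is fixed to the table
- stud: the stud (see point stud_top); origin on the table below it
- spool: bystander: solder spool, 54 mm across, 30 mm tall, origin at the centre of its underside
- jar: bystander: small amber jar with steel cap, 44 mm across, 45 mm tall, origin at the centre of its underside
- tin: bystander: low open parts tin 60 x 80 x 28 mm, origin at the centre of its underside
- holder: loose board holder, 0.36 to 0.54 kg: aluminium plate 62 (x) x 230 (y) x 5 mm carrying a circuit board, its top 25 mm above the underside; end skirts at y = +-110 mm reach down to the underside, it stands level on them. Origin: middle of the underside; x along the groove (the dial stands near the +x edge, facing +x), y towards the brass weight (60 x 26 x 30 mm, centred at y = +100), z up
There are look-alikes about, which are no part of the job. There is more than one size of the stud; the job needs the smallest.

How it is judged (in metres and radians):
On the way, in this order (a step that is already met when the one before it is completed fails the run):
1. the holder is lifted clear of the table (height (world z) of holder above 0.04 m and contact force between holder and table below 0.05 N), for 0.1 s.
2. the holder's groove sits on the stud's round top (distance between holder_groove and stud_top below 0.015 m and z of holder_groove in the frame of stud_top below 0.004 m and contact force between holder and stud above 0.5 N), for 0.2 s.
At the end, for the whole second after the job is handed in: Groove on the stud's round top (within 15 mm along it, 4 mm in height, over 0.5 N); pointer still (under 0.4 rad/s), untouched, within 0.06 rad of the mark; fingers still on the holder (over 0.1 N); holder touches neither table nor spool, jar or tin (all of step 2 and angle between the z axis of pointer_tip and the z axis of mark_tip, either way round below 0.06 rad and velocity of joint pointer between -0.4 and 0.4 rad/s and contact force between holder and the fingers above 0.1 N and contact force between holder and table below 0.05 N and contact force between pointer and anything else below 0.05 N and contact force between holder and spool below 0.05 N and contact force between holder and jar below 0.05 N and contact force between holder and tin below 0.05 N); the arm keeps its last pose, push and grip.
It fails at once if the robot touches the mark or the pointer (contact force between any of mark, pointer and the arm above 0.5 N or contact force between any of mark, pointer and the fingers above 0.5 N).
It fails at once if the spool, jar or tin is pushed out of place (distance of any of spool, jar, tin from where it was at the start of the episode above 0.025 m).
It also fails if it takes over 61 s, if anything falls off the work surface, if the arm or the gripper's body presses on something with over 40 N, if the wrist force passes 120 N, or if a joint passes its speed limit or range.

ROBOT

A 6-joint arm with a two-finger parallel gripper is mounted at the origin on the work surface. World frame = base frame: x ahead of the robot, y to its left, z up, the work surface at z = 0. Lengths are in m, angles in degrees, forces in N, time in s.
With the tool pointing down it reaches from about 0.3 to 0.75 m from the base axis. Payload 8.5 kg.
Tool frame: the origin (TCP) lies at the very end of the fingers, on their centre line; the grasp point (between the pads) lies grasp_offset behind it (grasp_offset is the distance from the TCP to the grasp point, in m); x points along the fingers, z is the direction in which the jaws open and shut, and the axes are right-handed (so a half turn about x gives the same grasp; the last joint's range is limited). The gripper opens to 85 mm and grips with 20 to 120 N. Pads are 22 mm wide; open, the fingers measure 114 mm over their backs; the gripper's body (76 mm by 85 mm) begins 54 mm behind the grasp point. The pads swing forward as they close: fully open they stand 13 mm farther back than shut.
Start: joints at [-86.133, 21.807, 74.336, -0, 83.858, -12.336], TCP at [0.153, -0.528, 0.231] pointing down, gripper open.
Joint ranges: [-178.18, 178.18], [-50.72, 133.34], [12.68, 142.11], [-81.47, 261.47], [9.98, 163.14], [-165.26, 165.26]. Speed limits (degrees/s): [136.94, 136.94, 180, 180, 180, 180].

INTERFACE

Orientations are given as a 3x3 rotation matrix whose columns are the frame's x, y, z axes.
In Python, from rig import observe, get_image, close_job, recognise, grasp_offset gives the robot as it stands.
- The arm moves only by the tool drive_tool, never from a script. Its argument "targets" is a list that holds one entry, the list of rows, each a list of 7 numbers: the shift along the tool's x, y, z in units of 50 mm (1.0 is 50 mm), then the turn, a rotation vector about the tool's x, y, z in rad, then the opening, from -1 (shut) to 1 (fully open), so that 0 is half open. A call has 1 to 5 rows; each row shifts and turns the commanded pose from where the row before left it, along the tool's axes as they then stand; what a row does not reach is not made up. A row lasts 1/10 s, in which the tool goes at most 50 mm and 8.59 degrees, less where a joint would pass 70% of its speed; a pose out of reach is approached as far as the arm can. A call is refused whole if a number of a shift passes 1 or a number of a turn 0.15, either way. A call with a gripper value outside its range is refused whole. The fingers move at their own pace and stop on an object; "force" is the grip in N (left out, the last holds). Time passes only in rows, so rows that do not move let the fingers close. It gives the time, the measured TCP pose, the force and the opening at its end, in the units of the state.
- observe(): the state, without advancing time (a new reading comes with each control period).
- get_image(name): name is "scene" or "top" or "wrist"; returns a dict with "image" (400x640x3 uint8, red, green, blue), "fx", "fy", "cx", "cy" (pixels), "k1" (the pictures are not rectified: a ray, as slopes to the right and down, at radius r is drawn at 1 + k1 r^2 times it, then the intrinsics apply), "rvec" (rotation vector, rad) and "tvec" (3), from world to camera coordinates, as OpenCV has them. Camera axes: x right, y down, z forward; pixel columns grow to the right and rows downward; lengths in m; the calibration is good to about 2 mm. A picture is of the moment at which its call begins. There is no depth.
- close_job(): hands the job in, once; it reports no verdict.
Trained networks look in a picture, given as the dict that the camera call returned (one of the last four; its "shot" number tells which), for a name from the list of things; names that differ only in an ending like _2 or _b are one class to them, and where a whole thing is asked for, a point or a joint stands for the part that bears it (a point fixed in the world has none). Each returns a list of dicts, best first, with "p" (0 to 1); they miss things now and then, are a little off and sometimes report something else, mostly with a low value. They report only what shows in the picture. A call takes as long as a camera call. They do not tell look-alikes from the thing itself.
- recognise(label, picture): "at" ([column, row] as shares, 0 to 1, of the picture: columns of its width, rows of its height, amid what is visible of it).
The state is a dict: "time_s": time; "q": joint angles; "qvel": joint speeds; "joint_efforts": joint torques, N m; "position": TCP position; "tool_rot": TCP orientation; "ft_force": force on the tool from outside, world axes, zero at the start; "wrist_torque": the same for the moment, N m; "grip_width": finger opening in m.
Only numpy, scipy, OpenCV 4.12 (cv2) and the standard library are available. Lean on these libraries where they do the work, as an engineer would, in place of code of your own. Each camera call takes 0.05 s, during which the arm holds its last target.

## Working session

There is one attempt and no reset: what is moved stays moved. The work goes in short steps, Python scripts to look and compute and a tool call to move; the robot and the scene stay as the last step left them, time stands still between calls to the robot, and variables do not carry over. Pictures are saved under pics/ and viewed, and the job is handed in when it is done.

Besides the shell and the picture viewer there is one more tool, called after "Request:" by a JSON object that holds its "api" and its "payload". drive_tool: Moves the arm, as the interface text tells. Its arguments: {"type":"object","properties":{"targets":{"type":"array"},"force":{"type":"number"}},"required":["targets"]}

```bash
ls; mkdir -p pics; cat > h.py <<'E'
import numpy as np, cv2
from rig import observe,get_image,close_job,recognise,grasp_offset
def save(d,n): cv2.imwrite('pics/'+n+'.png', cv2.cvtColor(np.ascontiguousarray(d['image']),cv2.COLOR_RGB2BGR))
def cam(d):
    R=cv2.Rodrigues(np.array(d['rvec'],float))[0]; t=np.array(d['tvec'],float).ravel(); return R,t
def K(d): return np.array([[d['fx'],0,d['cx']],[0,d['fy'],d['cy']],[0,0,1.]])
def ray(d,px):
    R,t=cam(d)
    s=cv2.undistortPoints(np.array([[px]],float),K(d),np.array([d['k1'],0,0,0,0.]))[0,0]
    v=R.T@np.array([s[0],s[1],1]); return -R.T@t, v/np.linalg.norm(v)
def atz(d,px,z):
    c,v=ray(d,px); return c+v*(z-c[2])/v[2]
def proj(d,P):
    return cv2.projectPoints(np.array(P,float).reshape(-1,1,3),np.array(d['rvec'],float),np.array(d['tvec'],float),K(d),np.array([d['k1'],0,0,0,0.]))[0][:,0]
def tri(*obs):
    A=np.zeros((3,3));b=np.zeros(3)
    for d,p in obs:
        c,v=ray(d,p);M=np.eye(3)-np.outer(v,v);A+=M;b+=M@c
    X=np.linalg.solve(A,b); return X
E
python3 - <<'E'
from h import *
print(grasp_offset); o=observe(); print(o['time_s'],o['position'],o['tool_rot'],o['ft_force'],o['grip_width'])
D={}
for n in ['scene','top','wrist']:
    d=get_image(n); save(d,n+'0'); R,t=cam(d); print(n,-R.T@t,d['fx'],d['k1'])
    for l in ['holder','holder_grip','finger_rest','stud','stud_top','pointer_tip','mark_tip','holder_groove','spool','jar','tin']:
        print(' ',l,[(round(r['p'],2),round(r['at'][0]*640),round(r['at'][1]*400), atz(d,(r['at'][0]*640,r['at'][1]*400),0.05).round(3).tolist()) for r in recognise(l,d)])
E
```

```text
pics
0.0187
0.0 [ 0.15343215 -0.52785071  0.23070224] [[-1.06234303e-04  9.60286226e-01  2.79016760e-01]
 [ 1.49344292e-03  2.79016603e-01 -9.60285116e-01]
 [-9.99998879e-01  3.14680384e-04 -1.46377380e-03]] [-0.53882104  0.24223402  0.50908424] 0.08524557468505213
scene [1.03397425 0.38063292 0.5906219 ] 374.74285385847077 -0.06766391960359017
  holder [(0.73, 271, 203, [0.593, -0.153, 0.05])]
  holder_grip [(0.9, 272, 200, [0.585, -0.158, 0.05]), (0.24, 416, 272, [0.567, 0.21, 0.05])]
  finger_rest [(0.88, 273, 200, [0.583, -0.156, 0.05]), (0.71, 328, 295, [0.711, 0.116, 0.05])]
  stud [(0.86, 418, 271, [0.561, 0.212, 0.05]), (0.82, 401, 356, [0.731, 0.275, 0.05]), (0.6, 446, 217, [0.383, 0.184, 0.05])]
  stud_top [(0.97, 418, 271, [0.564, 0.212, 0.05]), (0.83, 447, 218, [0.385, 0.188, 0.05])]
  pointer_tip []
  mark_tip []
  holder_groove [(0.86, 275, 199, [0.576, -0.156, 0.05])]
  spool []
  jar [(0.59, 362, 200, [0.452, 0.007, 0.05])]
  tin [(0.72, 365, 202, [0.454, 0.015, 0.05]), (0.27, 273, 201, [0.585, -0.154, 0.05])]
top [ 0.3942397  -0.03054279  1.05130694] 446.169269106017
[... 290 characters left out ...]
[0.322, 0.16, 0.05])]
  stud_top [(0.88, 215, 203, [0.519, 0.183, 0.05]), (0.78, 184, 127, [0.697, 0.258, 0.05]), (0.58, 223, 289, [0.325, 0.165, 0.05])]
  pointer_tip [(0.61, 387, 188, [0.543, -0.208, 0.05])]
  mark_tip []
  holder_groove [(0.84, 388, 186, [0.549, -0.209, 0.05])]
  spool [(0.68, 254, 130, [0.685, 0.096, 0.05])]
  jar [(0.77, 304, 240, [0.429, -0.015, 0.05]), (0.55, 390, 184, [0.551, -0.215, 0.05])]
  tin [(0.64, 324, 133, [0.675, -0.066, 0.05])]
wrist [ 0.22893056 -0.50629547  0.37400292] 301.79239374711216 -0.04849134586613857
  holder []
  holder_grip []
  finger_rest []
  stud []
  stud_top []
  pointer_tip []
  mark_tip []
  holder_groove []
  spool []
  jar []
  tin []
```

View pics/scene0.png

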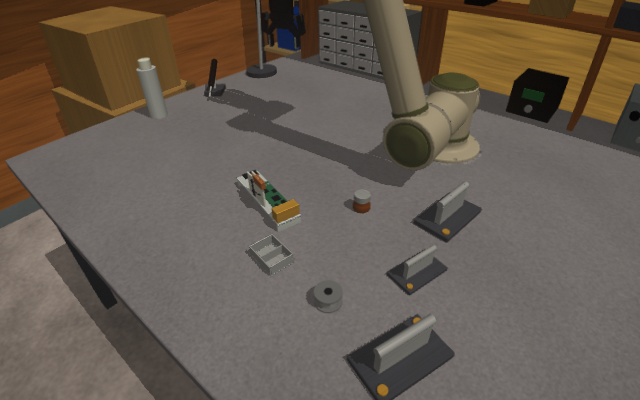

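View pics/top0.png

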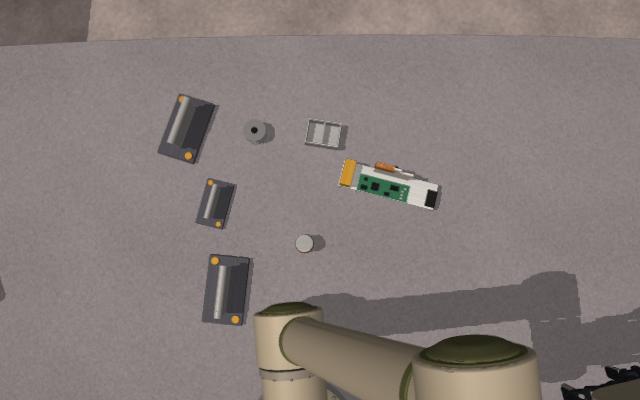

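```bash
python3 - <<'E'
import cv2
a=cv2.imread('pics/top0.png')[120:260,320:460]; cv2.imwrite('pics/topc.png',cv2.resize(a,(700,700)[:2],interpolation=cv2.INTER_CUBIC)[:600])
a=cv2.imread('pics/scene0.png')[140:260,200:340]; cv2.imwrite('pics/scc.png',cv2.resize(a,(700,600),interpolation=cv2.INTER_CUBIC))
E
```

```text
(no output)
```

View crops.

View pics/topc.png

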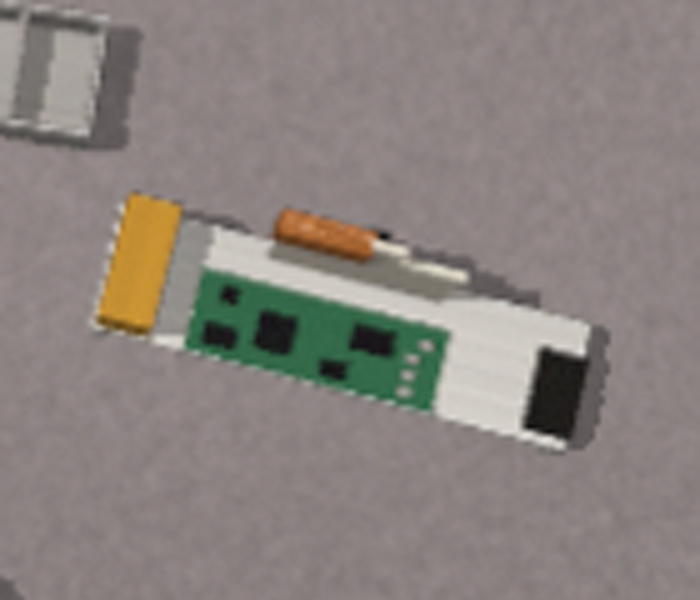

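View pics/scc.png

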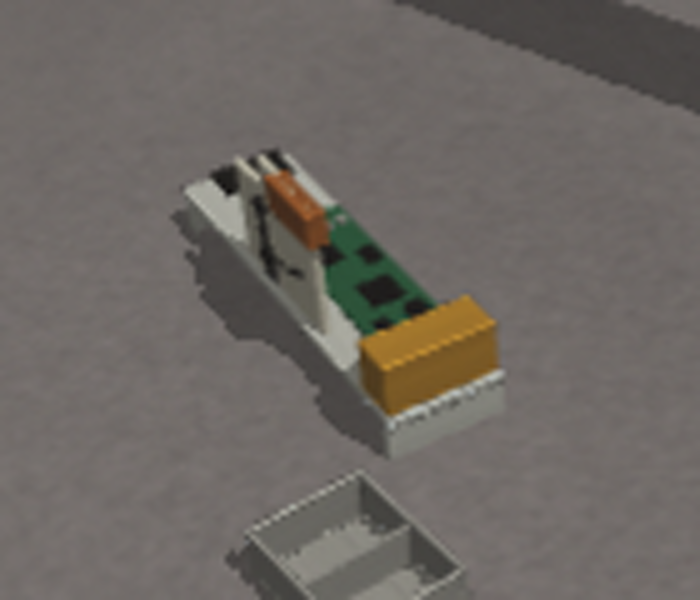

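View pics/wrist0.png

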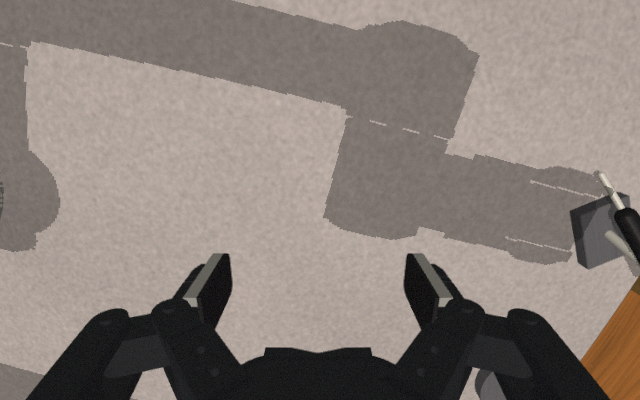

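```bash
cat > fit.py <<'E'
from h import *
from scipy.optimize import least_squares
def H(p,pts):
    x,y,a=p;c,s=np.cos(a),np.sin(a);P=np.array(pts,float)/1000
    return np.c_[x+c*P[:,0]-s*P[:,1], y+s*P[:,0]+c*P[:,1], P[:,2]]
E
python3 - <<'E'
from fit import *
import pickle
D={n:get_image(n) for n in ['top','scene']}
pickle.dump(D,open('d0.pkl','wb'))
T=[((31,-115,25),(590,322)),((-31,-115,25),(567,447)),((30,113,55),(133,195)),((30,87,55),(182,205)),((-30,87,55),(150,335)),((-30,113,55),(98,325)),
((20,-117,27),(587,355)),((-20,-117,27),(572,438)),((24,25,99),(328,226))]
S=[((30,87,55),(360,345)),((30,113,55),(388,372)),((-30,113,55),(497,322)),((-30,87,55),(465,297))]
obs=[('top',a,(320+u/5-.4,120+v/5-.4)) for a,(u,v) in T]+[('scene',a,(200+u/5-.4,140+v/5-.4)) for a,(u,v) in S]
def res(p,w=None):
    r=[]
    for n,a,px in obs: r.append((proj(D[n],H(p,[a]))[0]-px))
    return np.array(r)
f=least_squares(lambda p:res(p).ravel(),[0.56,-0.2,-0.3],loss='soft_l1')
print(f.x, np.degrees(f.x[2])); print(res(f.x).round(1).tolist())
print('grip',H(f.x,[(24,25,89)]))
# stud crop
a=cv2.imread('pics/top0.png')[170:240,180:250]; cv2.imwrite('pics/stt.png',cv2.resize(a,(560,560),interpolation=cv2.INTER_CUBIC))
a=cv2.imread('pics/scene0.png')[235:305,375:460]; cv2.imwrite('pics/sts.png',cv2.resize(a,(680,560),interpolation=cv2.INTER_CUBIC))
E
```

```text
[ 0.55418166 -0.21337    -0.27488217] -15.74958832528585
[[0.1, 0.5], [-0.9, 0.8], [-1.3, -0.5], [-0.1, 0.3], [0.1, -0.6], [-0.6, -1.4], [0.8, -1.6], [0.2, -1.8], [-0.4, 1.5], [-0.7, -1.9], [-0.8, -1.3], [0.3, -1.0], [0.9, -1.7]]
grip [[ 0.58406647 -0.19582297  0.089     ]]
```

View pics/stt.png

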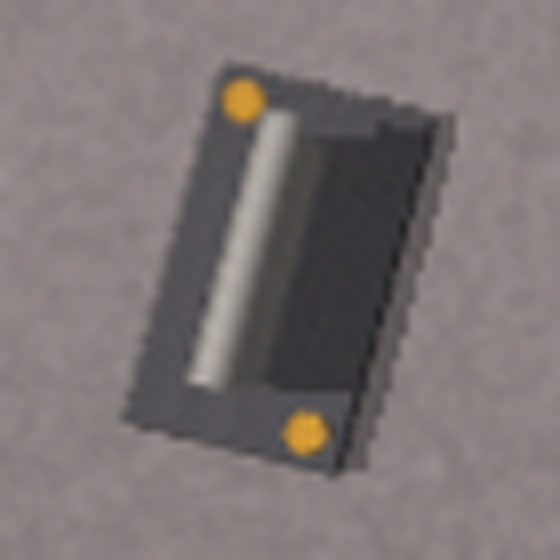

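View pics/sts.png

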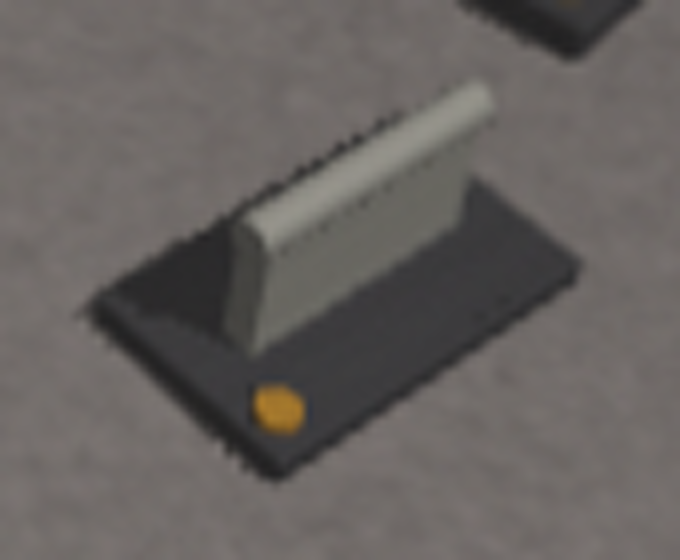

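```bash
python3 - <<'E'
from fit import *
import pickle
D=pickle.load(open('d0.pkl','rb'))
T=[((55,33,10),(228,65)),((-55,33,10),(125,420)),((-55,-33,10),(338,470)),((55,-33,10),(440,118)),((40,0,53),(280,115)),((-40,0,53),(205,385))]
S=[((55,33,10),(275,478)),((55,-33,10),(92,300)),((-55,33,10),(580,265)),((40,0,56),(256,215)),((-40,0,56),(482,85))]
obs=[('top',a,(180+u/8-.45,170+v/8-.45)) for a,(u,v) in T]+[('scene',a,(375+u/8-.45,235+v/8-.45)) for a,(u,v) in S]
def res(p):
    return np.array([(proj(D[n],H(p,[a]))[0]-px) for n,a,px in obs])
f=least_squares(lambda p:res(p).ravel(),[0.52,0.18,-0.3],loss='soft_l1')
print(f.x, np.degrees(f.x[2])); print(res(f.x).round(1).tolist())
o=observe()
R=np.array(o['tool_rot']);print(R,o['position'])
d=get_image('wrist');Rc,t=cam(d)
print('cam in tool', R.T@(-Rc.T@t-o['position']), 'axes\n',R.T@Rc.T)
E
```

```text
[ 0.52332078  0.1947296  -0.2674904 ] -15.326071190618386
[[-1.2, -0.7], [-1.1, -0.1], [-0.6, 0.5], [-0.9, -0.7], [0.1, -0.5], [-0.1, -0.1], [0.1, -2.2], [-0.3, -1.3], [0.4, -1.1], [-1.0, 0.4], [-0.7, -0.8]]
[[-1.19783771e-05  9.60269311e-01  2.79074990e-01]
 [ 3.81707985e-05  2.79074990e-01 -9.60269310e-01]
 [-9.99999999e-01 -8.49952744e-07 -3.99971118e-05]] [ 0.15347953 -0.5281362   0.23130903]
cam in tool [-1.42693529e-01  7.85484380e-02  7.79543059e-05] axes
 [[ 4.97162755e-04 -3.07229543e-01  9.51635309e-01]
 [-1.86862493e-04 -9.51635438e-01 -3.07229487e-01]
 [ 9.99999859e-01 -2.50818877e-05 -5.30527375e-04]]
```

Request:
{"api": "drive_tool", "payload": {"targets": [[[0,0.88,-0.26,0,0,0,1],[0,0.88,-0.26,0,0,0,1],[0,0.88,-0.26,0,0,0,1],[0,0.88,-0.26,0,0,0,1],[0,0.88,-0.26,0,0,0,1]]]}}

```text
time_s: 2.45
position: [0.3479, -0.4032, 0.2315]
tool_rot: [[0.0, 0.96, 0.279], [-0.0, 0.279, -0.96], [-1.0, 0.0, 0.0]]
ft_force: [-0.3, -0.2, 0.4]
grip_width: 0.0856
```

Request:
{"api": "drive_tool", "payload": {"targets": [[[0,0.88,-0.26,0,0,0,1],[0,0.88,-0.26,0,0,0,1],[0,0.88,-0.26,0,0,0,1],[0,0.88,-0.26,0,0,0,1],[0,0.88,-0.26,0,0,0,1]]]}}

```text
time_s: 2.95
position: [0.5412, -0.2792, 0.2314]
tool_rot: [[0.0, 0.96, 0.279], [-0.0, 0.279, -0.96], [-1.0, 0.0, 0.0]]
ft_force: [-0.1, -1.6, 0.5]
grip_width: 0.0853
```

Request:
{"api": "drive_tool", "payload": {"targets": [[[0,0.88,-0.26,0,0,0,1],[0,0.88,-0.26,0,0,0,1],[0,0,0,0.14,0,0,1],[0,0,0,0.14,0,0,1],[0,0,0,0.14,0,0,1]]]}}

```text
time_s: 3.45
position: [0.6173, -0.2306, 0.231]
tool_rot: [[-0.0, 0.99, -0.142], [0.0, -0.142, -0.99], [-1.0, -0.0, -0.0]]
ft_force: [0.2, 0.7, -0.5]
grip_width: 0.0852
```

Request:
{"api": "drive_tool", "payload": {"targets": [[[0,0,0,0.14,0,0,1],[0,0,0,0,0,-0.12,1],[0,0,0,0,0,-0.12,1],[0,0,0,0,0,-0.12,1],[0,0,0,0,0,-0.12,1]]]}}

```text
time_s: 3.95
position: [0.617, -0.2309, 0.2318]
tool_rot: [[-0.447, 0.851, -0.274], [0.127, -0.243, -0.962], [-0.885, -0.465, 0.0]]
ft_force: [-0.9, -1.2, -0.5]
grip_width: 0.0854
```

Request:
{"api": "drive_tool", "payload": {"targets": [[[0.7,0.37,0,0,0,0,1],[0.7,0.37,0,0,0,0,1],[0,0,0,0,0,0,1]]]}}

```text
time_s: 4.25
position: [0.616, -0.2303, 0.1465]
tool_rot: [[-0.453, 0.849, -0.274], [0.131, -0.24, -0.962], [-0.882, -0.471, -0.003]]
ft_force: [0.1, -0.2, -0.8]
grip_width: 0.0858
```

```bash
python3 - <<'E'
from fit import *
import pickle
d=get_image('wrist');save(d,'w1');pickle.dump(d,open('w1.pkl','wb'));o=observe();print(o['position'])
p=[0.55418,-0.21337,-0.2749]
for l in ['holder','holder_grip','finger_rest','pointer_tip','mark_tip']:
    print(l,[(round(r['p'],2),round(r['at'][0]*640),round(r['at'][1]*400)) for r in recognise(l,d)])
print(proj(d,H(p,[(24,25,89),(26,0,80),(26,0,40),(-6,-105,27)])).round())
E
```

```text
[ 0.61676917 -0.23078949  0.15043854]
holder [(0.68, 307, 186), (0.21, 320, 187)]
holder_grip [(0.94, 305, 186)]
finger_rest [(0.58, 306, 186), (0.38, 1, 142)]
pointer_tip [(0.57, 317, 189)]
mark_tip [(0.39, 327, 168), (0.19, 39, 257)]
[[285. 221.]
 [318. 210.]
 [318. 175.]
 [426. 191.]]
```

View pics/w1.png

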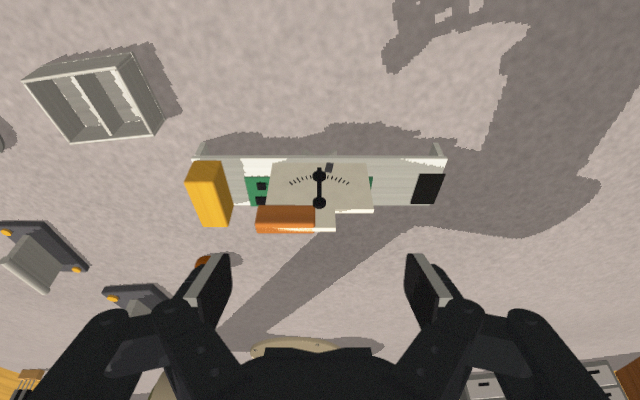

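```bash
python3 - <<'E'
import cv2
a=cv2.imread('pics/w1.png')[150:240,260:380]; cv2.imwrite('pics/w1c.png',cv2.resize(a,(800,600),interpolation=cv2.INTER_CUBIC))
E
```

```text
(no output)
```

View pics/w1c.png

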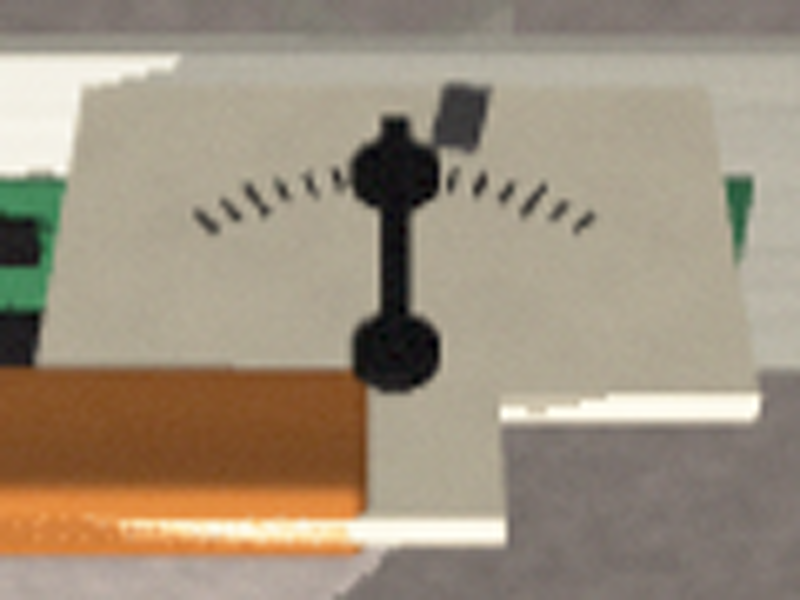

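```bash
python3 - <<'E'
from fit import *
import pickle
D=pickle.load(open('d0.pkl','rb')); D['w']=d=pickle.load(open('w1.pkl','rb'))
T=[((31,-115,25),(590,322)),((-31,-115,25),(567,447)),((30,113,55),(133,195)),((30,87,55),(182,205)),((-30,87,55),(150,335)),((-30,113,55),(98,325)),
((24,25,99),(328,226))]
S=[((30,87,55),(360,345)),((30,113,55),(388,372)),((-30,113,55),(497,322)),((-30,87,55),(465,297))]
W=[((30,3,79),(365,370)),((30,3,99),(362,485)),((18,3,99),(360,552)),((26,-12,99),(505,517)),((22,-12,99),(505,545)),((26,-42,79),(760,395)),((22,-42,79),(762,420)),((26,42,25),(80,88)),((26,-42,25),(708,88)),((29,0,80),(396,352))]
s=20/3
ob={'top':[(a,(320+u/5-.4,120+v/5-.4)) for a,(u,v) in T],'scene':[(a,(200+u/5-.4,140+v/5-.4)) for a,(u,v) in S],'w':[(a,(260+u/s-.43,150+v/s-.43)) for a,(u,v) in W]}
for use in (['top'],['scene'],['w'],['top','scene'],['top','w','scene']):
    def res(p): return np.array([proj(D[n],H(p,[a]))[0]-px for n in use for a,px in ob[n]])
    f=least_squares(lambda p:res(p).ravel(),[0.555,-0.21,-0.275])
    print(use,f.x.round(4),'grip',H(f.x,[(24,25,89)]).round(4), np.abs(res(f.x)).mean().round(2))
print(res(f.x).round(1).tolist())
# mark angle: homography from dial plane
p=f.x
for pw in [p]:
    c,sn=np.cos(p[2]),np.sin(p[2]); n=np.array([c,sn,0]); yh=np.array([-sn,c,0])
    def pl(uv,x):
        px=(260+uv[0]/s-.43,150+uv[1]/s-.43); C,v=ray(d,px); P0=np.array([p[0],p[1],0])+n*x
        X=C+v*((P0-C)@n)/(v@n); return (X-P0)@yh*1000,X[2]*1000
    pv=pl((396,352),.029);
    print('pivot',pv,'tip',pl((396,120),.029))
    for q in [(458,150),(462,117),(467,87)]:
        m=pl(q,.0275); print(m,'ang',np.arctan2(pv[0]-m[0],pv[1]-m[1]), np.hypot(pv[0]-m[0],pv[1]-m[1]))
E
```

```text
['top'] [ 0.5547 -0.2146 -0.2614] grip [[ 0.5844 -0.1966  0.089 ]] 0.46
['scene'] [ 0.5639 -0.211  -0.2123] grip [[ 0.5926 -0.1917  0.089 ]] 0.31
['w'] [ 0.5568 -0.2137 -0.3004] grip [[ 0.5871 -0.1969  0.089 ]] 0.9
['top', 'scene'] [ 0.5554 -0.2137 -0.2639] grip [[ 0.5851 -0.1958  0.089 ]] 0.74
['top', 'w', 'scene'] [ 0.5561 -0.2143 -0.2678] grip [[ 0.5858 -0.1965  0.089 ]] 0.87
[[0.4, -0.7], [-0.4, -0.3], [-1.1, -1.0], [0.2, -0.3], [0.5, -1.1], [-0.2, -1.9], [-0.1, 0.7], [0.3, -1.3], [0.5, 1.9], [1.1, 2.0], [-0.2, 0.5], [-0.3, -0.3], [-0.5, -1.8], [-1.4, -2.1], [0.3, 0.1], [-0.2, -0.4], [-0.4, 3.2], [-1.3, -1.7], [-1.3, -1.1], [-0.3, -0.9], [0.3, -1.6]]
pivot (np.float64(-0.2877701735513577), np.float64(76.64065874849696)) tip (np.float64(-0.29905587650234844), np.float64(35.45100113198538))
(np.float64(-8.267740869175142), np.float64(39.68859713527717)) ang 0.21268848189409884 37.80389913448355
(np.float64(-8.934645388906244), np.float64(33.14552364978501)) ang 0.19624238469979907 44.34631019876538
(np.float64(-9.743453255027408), np.float64(26.99342517701081)) ang 0.18820337377057209 50.53966505467774
```

```bash
python3 - <<'E'
from fit import *
o=observe();print(o['q'],o['position'],o['time_s'])
E
```

```text
[-28.50361649  50.41457952  37.2937043   -6.61172896 118.82384994
  75.57062052] [ 0.61794897 -0.23142062  0.15458312] 4.55
```

Request:
{"api": "drive_tool", "payload": {"targets": [[[-0.6,-0.3,0,0,0,0,1],[0,0,0,0,0,0.12,1],[0,0,0,0,0,0.12,1],[0,0,0,0,0,0.12,1],[0,0,0,0,0,0.12,1]]]}}

```text
time_s: 5.05
position: [0.6183, -0.2315, 0.1881]
tool_rot: [[0.008, 0.962, -0.274], [-0.003, -0.274, -0.962], [-1.0, 0.008, 0.001]]
ft_force: [0.2, -0.3, -0.1]
grip_width: 0.0853
```

Request:
{"api": "drive_tool", "payload": {"targets": [[[0,0,0,-0.142,0,0,1],[0,0,0,-0.142,0,0,1],[0,0,0,-0.142,0,0,1],[0,0,0,-0.142,0,0,1],[0,0,0,-0.142,0,0,1]]]}}

```text
time_s: 5.55
position: [0.6182, -0.2315, 0.1875]
tool_rot: [[0.002, 0.905, 0.425], [-0.001, 0.425, -0.905], [-1.0, 0.001, 0.002]]
ft_force: [-0.1, -0.7, 0.1]
grip_width: 0.0855
```

Request:
{"api": "drive_tool", "payload": {"targets": [[[0,0,0,-0.142,0,0,0.5],[0,0,0,-0.142,0,0,0.5],[0,0,0,-0.142,0,0,0.5],[0,0,0,-0.142,0,0,0.5],[0,0,0,-0.142,0,0,0.5]]]}}

```text
time_s: 6.05
position: [0.6182, -0.2314, 0.1874]
tool_rot: [[0.002, 0.41, 0.912], [-0.001, 0.912, -0.41], [-1.0, -0.0, 0.002]]
ft_force: [-0.6, -0.5, 0.5]
grip_width: 0.0641
```

Request:
{"api": "drive_tool", "payload": {"targets": [[[0,0,0,-0.142,0,0,0.2],[0,0,0,0,0,0,0.2],[0,0,0,0,0,0,0.2],[0,0,0,0,0,0,0.2]]]}}

```text
time_s: 6.45
position: [0.618, -0.2313, 0.1863]
tool_rot: [[0.001, 0.285, 0.959], [-0.0, 0.959, -0.285], [-1.0, -0.0, 0.001]]
ft_force: [-0.1, 0.7, 0.1]
grip_width: 0.0509
```

```bash
cat > rel.py <<'E'
from fit import *
import sys
def rel(target,yaw,grasp=False):
    "target TCP world; prints tool-frame shift in 50mm units and rotvec needed (tool frame)"
    o=observe();R=np.array(o['tool_rot']);p=np.array(o['position'])
    Rt=np.array([[0,-np.sin(yaw),np.cos(yaw)],[0,np.cos(yaw),np.sin(yaw)],[-1,0,0.]])
    rv=cv2.Rodrigues(R.T@Rt)[0].ravel()
    print('t',o['time_s'],'pos',p.round(4),'F',np.round(o['ft_force'],1),'w',round(o['grip_width'],4));print('shift50',((R.T@(np.array(target)-p))/0.05).round(3),'rot',rv.round(3)); return R,p
E
python3 - <<'E'
from rel import *
rel((0.5858,-0.1965,0.16),-0.268)
for i in range(4):
    d=get_image('wrist'); print(observe()['position'])
save(d,'w2')
print(proj(d,H([.5561,-.2143,-.268],[(18,3,99),(30,3,99),(30,47,99),(18,47,99)])).round())
E
```

```text
t 6.45 pos [ 0.618  -0.2313  0.1863] F [-0.1  0.7  0.1] w 0.0509
shift50 [ 0.524  0.484 -0.817] rot [-0.021  0.001  0.   ]
[ 0.6180191  -0.23129785  0.18608317]
[ 0.61799925 -0.23127465  0.18595431]
[ 0.61798376 -0.2313016   0.18585004]
[ 0.61797278 -0.23127155  0.18575976]
[[260. 201.]
 [275. 200.]
 [272. 145.]
 [256. 146.]]
```

View pics/w2.png

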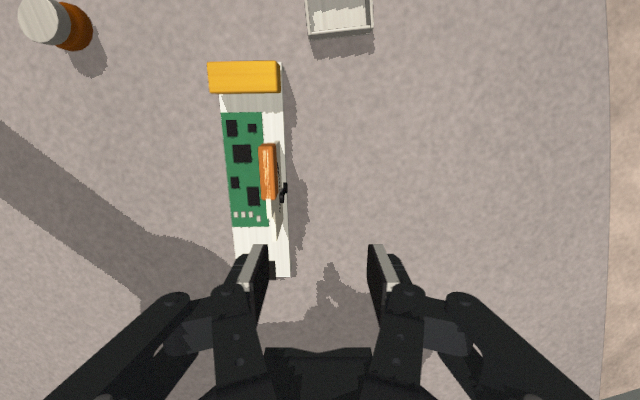

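Request:
{"api": "drive_tool", "payload": {"targets": [[[0,0.25,-0.4,-0.02,0,0,0.2],[0,0.25,-0.4,0,0,0,0.2],[0.5,0,0,0,0,0,0.2],[0.5,0,0,0,0,0,0.2],[0,0,0,0,0,0,0.2]]]}}

```text
time_s: 7.15
position: [0.5849, -0.1955, 0.1328]
tool_rot: [[-0.005, 0.263, 0.965], [0.003, 0.965, -0.263], [-1.0, 0.001, -0.006]]
ft_force: [-0.7, 0.5, -0.9]
grip_width: 0.0513
```

```bash
python3 - <<'E'
from rel import *
rel((0.5858,-0.1965,0.072),-0.268)
d=get_image('wrist'); save(d,'w3')
print(proj(d,H([.5561,-.2143,-.268],[(18,3,99),(30,3,99),(30,47,99),(18,47,99),(-31,115,25),(31,115,25)])).round())
d=get_image('scene');cv2.imwrite('pics/s3.png',cv2.resize(cv2.cvtColor(d['image'][100:260,180:380],cv2.COLOR_RGB2BGR),(750,600)))
rel((0.5858,-0.1965,0.072),-0.268)
E
```

```text
t 7.15 pos [ 0.5849 -0.1955  0.1328] F [-0.7  0.5 -0.9] w 0.0513
shift50 [ 1.217 -0.016  0.029] rot [ 0.001 -0.006 -0.001]
[[311. 262.]
 [329. 262.]
 [330. 198.]
 [310. 198.]
 [250.  87.]
 [329.  87.]]
t 7.25 pos [ 0.5865 -0.1965  0.1362] F [0.2 1.1 0.7] w 0.0512
shift50 [ 1.284 -0.004 -0.014] rot [0.002 0.    0.   ]
```

View pics/w3.png

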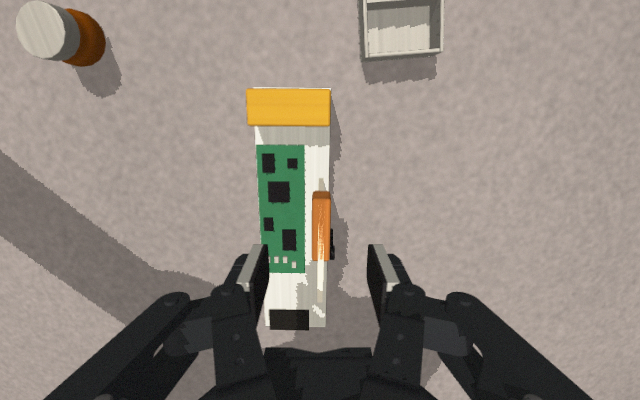

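View pics/s3.png

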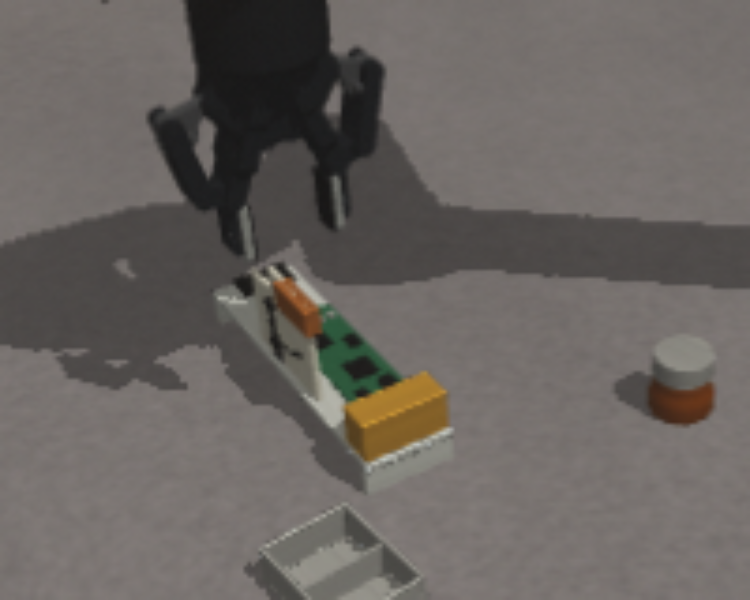

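Request:
{"api": "drive_tool", "payload": {"targets": [[[0.42,0.03,0,0,0,0,0.2],[0.42,0,0,0,0,0,0.2],[0.41,0,0,0,0,0,0.2],[0,0,0,0,0,0,0.2],[0,0,0,0,0,0,0.2]]]}}

```text
time_s: 7.75
position: [0.5874, -0.1953, 0.0747]
tool_rot: [[0.002, 0.263, 0.965], [-0.001, 0.965, -0.263], [-1.0, -0.0, 0.002]]
ft_force: [-0.3, 0.3, 1.2]
grip_width: 0.0508
```

```bash
python3 - <<'E'
from rel import *
rel((0.5858,-0.1965,0.072),-0.268)
d=get_image('wrist'); save(d,'w4')
d=get_image('scene');cv2.imwrite('pics/s4.png',cv2.resize(cv2.cvtColor(d['image'][100:260,180:380],cv2.COLOR_RGB2BGR),(750,600)))
E
```

```text
t 7.75 pos [ 0.5874 -0.1953  0.0747] F [-0.3  0.3  1.2] w 0.0508
shift50 [ 0.054 -0.031 -0.025] rot [0.002 0.002 0.   ]
```

View pics/w4.png

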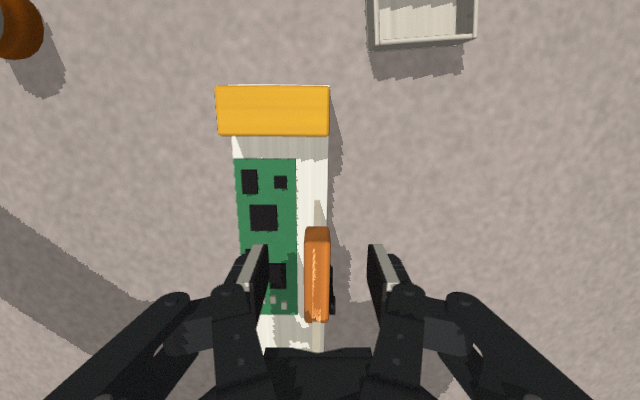

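View pics/s4.png

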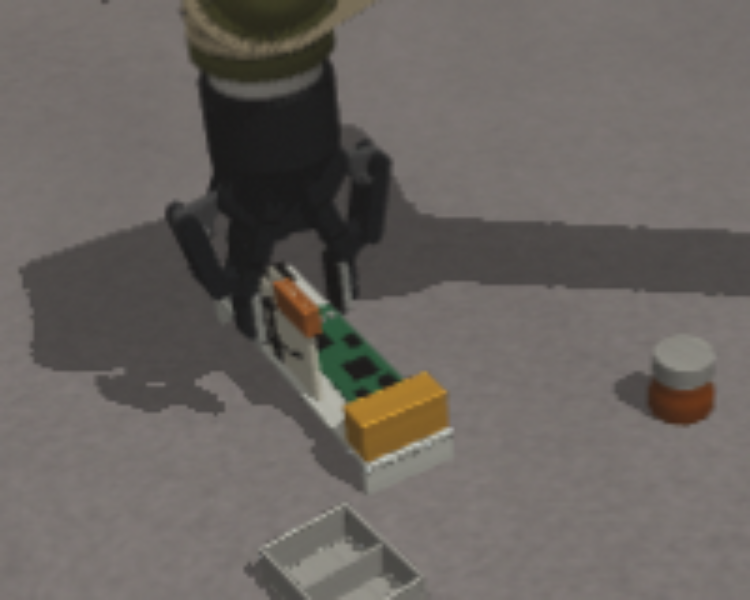

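```bash
python3 - <<'E'
from rel import *
d=get_image('wrist');o=observe();R=np.array(o['tool_rot']);p=np.array(o['position'])
print(p)
zt=(p[2]-0.099)
for y in (-.022,-.011,0,.011,.022): print(y,proj(d,[p+R@np.array([zt,y,0])]).round(1))
print(proj(d,H([.5561,-.2143,-.268],[(24,3,99),(24,47,99),(30,0,80)])).round(1))
E
```

```text
[ 0.58741563 -0.19528208  0.07487487]
-0.022 [[317.6 321. ]]
-0.011 [[317.6 301.9]]
0 [[317.5 281.8]]
0.011 [[317.5 260.5]]
0.022 [[317.5 237.9]]
[[315.2 323.8]
 [315.1 241.4]
 [326.4 303.9]]
```

Request:
{"api": "drive_tool", "payload": {"targets": [[[0,0,0,0,0,0,-1],[0,0,0,0,0,0,-1],[0,0,0,0,0,0,-1],[0,0,0,0,0,0,-1],[0,0,0,0,0,0,-1]]], "force": 80}}

```text
time_s: 8.4
position: [0.5871, -0.195, 0.0737]
tool_rot: [[0.001, 0.263, 0.965], [-0.0, 0.965, -0.263], [-1.0, -0.0, 0.001]]
ft_force: [1.2, 0.5, 4.3]
grip_width: 0.0104
```

Request:
{"api": "drive_tool", "payload": {"targets": [[[0,0,0,0,0,0,-1],[0,0,0,0,0,0,-1],[0,0,0,0,0,0,-1],[0,0,0,0,0,0,-1]]]}}

```text
time_s: 8.8
position: [0.5871, -0.195, 0.0737]
tool_rot: [[0.001, 0.263, 0.965], [-0.001, 0.965, -0.263], [-1.0, -0.0, 0.001]]
ft_force: [0.5, -0.2, 4.8]
grip_width: 0.0103
```

```bash
python3 - <<'E'
from rel import *
rel((0.5858,-0.1965,0.072),-0.268)
d=get_image('wrist'); save(d,'w5')
d=get_image('scene');cv2.imwrite('pics/s5.png',cv2.resize(cv2.cvtColor(d['image'][100:260,180:380],cv2.COLOR_RGB2BGR),(750,600)))
E
```

```text
t 8.8 pos [ 0.5871 -0.195   0.0737] F [ 0.5 -0.2  4.8] w 0.0103
shift50 [ 0.035 -0.035 -0.016] rot [0.002 0.001 0.   ]
```

View pics/w5.png

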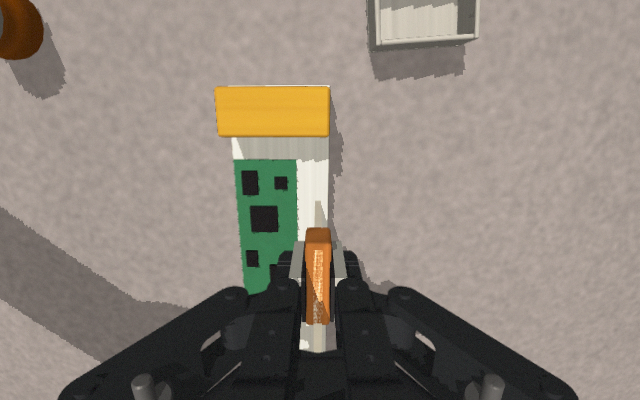

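View pics/s5.png

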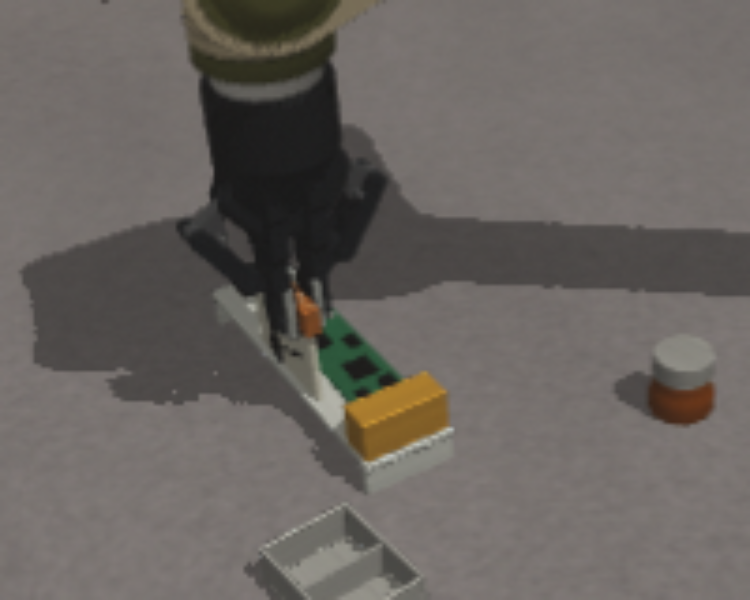

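Request:
{"api": "drive_tool", "payload": {"targets": [[[-0.2,0,0,0,0,0,-1],[-0.4,0,0,0,0,0,-1],[-0.5,0,0,0,0,0,-1],[-0.5,0,0,0,0,0,-1],[-0.4,0,0,0,0,0,-1]]]}}

```text
time_s: 9.4
position: [0.5864, -0.1947, 0.1743]
tool_rot: [[-0.001, 0.263, 0.965], [0.0, 0.965, -0.263], [-1.0, 0.0, -0.001]]
ft_force: [0.6, 0.6, -3.6]
grip_width: 0.0107
```

Request:
{"api": "drive_tool", "payload": {"targets": [[[0,0,0,0,0,0,-1],[0,0,0,0,0,0,-1],[0,0,0,0,0,0,-1]]]}}

```text
time_s: 9.7
position: [0.586, -0.1946, 0.1714]
tool_rot: [[-0.003, 0.263, 0.965], [0.002, 0.965, -0.263], [-1.0, 0.001, -0.003]]
ft_force: [0.5, -0.2, -4.2]
grip_width: 0.0104
```

```bash
python3 - <<'E'
from rel import *
d=get_image('scene');save(d,'s6')
d=get_image('wrist'); save(d,'w6')
rel((0.5545,0.2135,0.174),-0.2675)
E
```

```text
t 9.8 pos [ 0.5862 -0.1946  0.1717] F [ 0.   0.2 -4. ] w 0.0108
shift50 [-0.033  7.709 -2.758] rot [ 0.002 -0.003 -0.001]
```

View pics/s6.png

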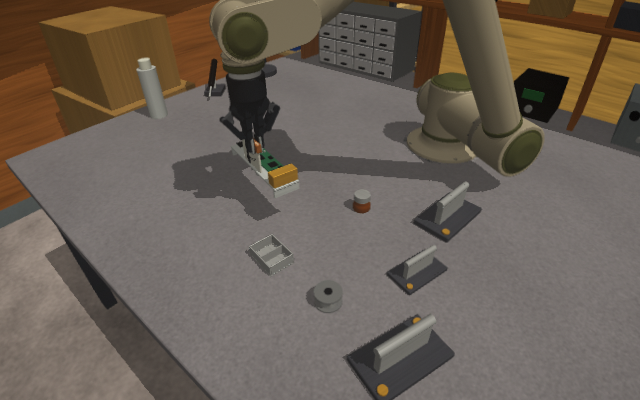

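View pics/w6.png

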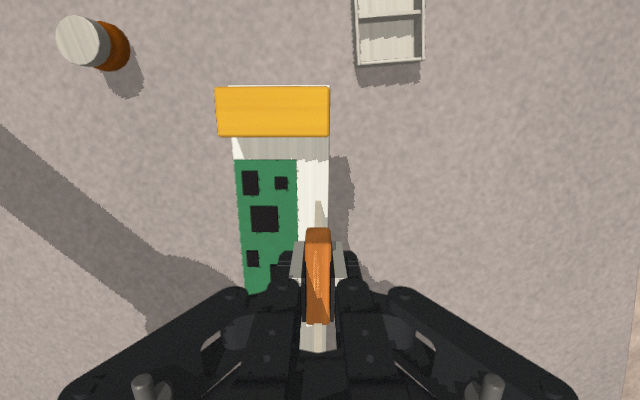

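Request:
{"api": "drive_tool", "payload": {"targets": [[[0,0.3,-0.11,0,0,0,-1],[0,0.5,-0.18,0,0,0,-1],[0,0.65,-0.23,0,0,0,-1],[0,0.65,-0.23,0,0,0,-1],[0,0.65,-0.23,0,0,0,-1]]]}}

```text
time_s: 10.3
position: [0.5749, -0.0473, 0.1728]
tool_rot: [[-0.001, 0.263, 0.965], [0.001, 0.965, -0.263], [-1.0, 0.0, -0.001]]
ft_force: [0.2, 0.5, -3.3]
grip_width: 0.0106
```

Request:
{"api": "drive_tool", "payload": {"targets": [[[0,0.65,-0.23,0,0,0,-1],[0,0.65,-0.23,0,0,0,-1],[0,0.65,-0.23,0,0,0,-1],[0,0.65,-0.23,0,0,0,-1],[0,0.65,-0.23,0,0,0,-1]]]}}

```text
time_s: 10.8
position: [0.5619, 0.1246, 0.1728]
tool_rot: [[-0.001, 0.262, 0.965], [0.0, 0.965, -0.262], [-1.0, -0.0, -0.001]]
ft_force: [0.5, 0.7, -4.6]
grip_width: 0.0103
```

Request:
{"api": "drive_tool", "payload": {"targets": [[[0,0.6,-0.22,0,0,0,-1],[0,0.45,-0.18,0,0,0,-1],[0,0.3,-0.11,0,0,0,-1],[0,0.1,-0.04,0,0,0,-1],[0,0,0,0,0,0,-1]]]}}

```text
time_s: 11.3
position: [0.5551, 0.1999, 0.173]
tool_rot: [[-0.0, 0.262, 0.965], [-0.0, 0.965, -0.262], [-1.0, -0.0, -0.0]]
ft_force: [-0.4, -0.3, -5.0]
grip_width: 0.0106
```

```bash
python3 - <<'E'
from rel import *
d=get_image('wrist'); save(d,'w7')
d=get_image('top');save(d,'t7')
d=get_image('scene');save(d,'s7')
cv2.imwrite('pics/s7c.png',cv2.resize(cv2.cvtColor(d['image'][140:320,330:550],cv2.COLOR_RGB2BGR),(733,600),interpolation=cv2.INTER_CUBIC))
rel((0.5545,0.2135,0.1157),-0.2675)
E
```

```text
t 11.45 pos [0.5556 0.1987 0.1731] F [-0.3 -0.3 -3.9] w 0.0106
shift50 [ 1.149  0.28  -0.098] rot [0. 0. 0.]
```

View pics/s7c.png

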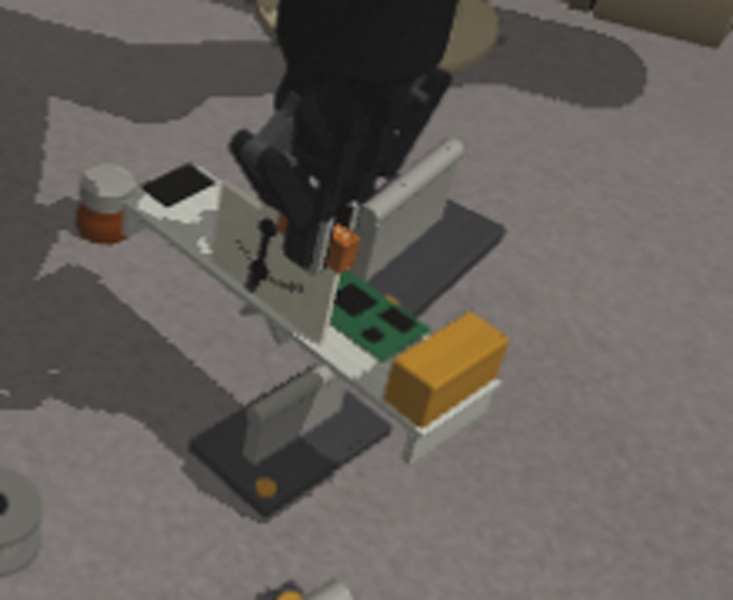

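View pics/t7.png

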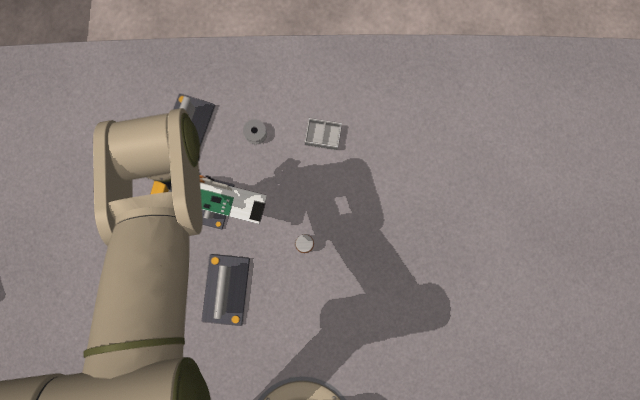

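View pics/w7.png

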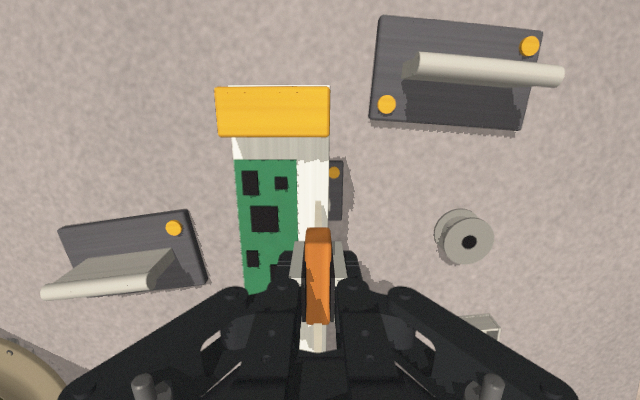

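```bash
python3 - <<'E'
from rel import *
d=get_image('wrist')
for p in ([0.5233,0.1947,-0.2675],[0.5246,0.196,-0.2675]):
    print(proj(d,H(p,[(55,33,10),(55,-33,10)])).round(1))
cv2.imwrite('pics/w7c.png',cv2.resize(cv2.cvtColor(d['image'][140:260,300:380],cv2.COLOR_RGB2BGR),(400,600),interpolation=cv2.INTER_CUBIC))
rel((0.5545,0.2135,0.1157),-0.2675)
E
```

```text
[[342.1 160. ]
 [340.6 219.9]]
[[343.1 158.5]
 [341.5 218.5]]
t 11.5 pos [0.5556 0.1987 0.1732] F [-0.4  0.1 -4.5] w 0.0107
shift50 [ 1.149  0.28  -0.099] rot [ 0. -0.  0.]
```

View pics/w7c.png

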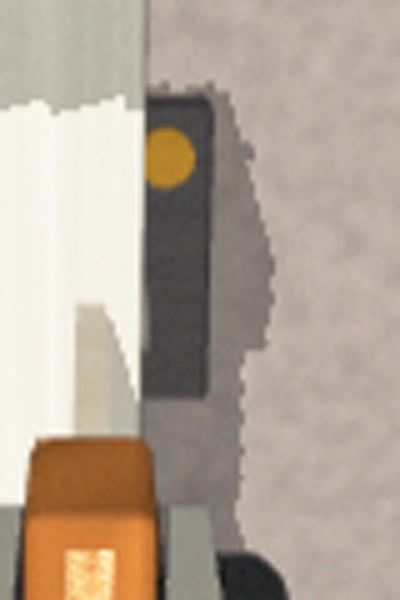

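Request:
{"api": "drive_tool", "payload": {"targets": [[[0,0.14,-0.06,0,0,0,-1],[0,0.13,-0.05,0,0,0,-1],[0.4,0,0,0,0,0,-1],[0.4,0,0,0,0,0,-1],[0.2,0,0,0,0,0,-1]]]}}

```text
time_s: 12.0
position: [0.5528, 0.2145, 0.1216]
tool_rot: [[-0.002, 0.263, 0.965], [-0.0, 0.965, -0.263], [-1.0, -0.001, -0.002]]
ft_force: [-1.0, -0.7, -4.1]
grip_width: 0.0107
```

Request:
{"api": "drive_tool", "payload": {"targets": [[[0,0,0,0,0,0,-1],[0,0,0,0,0,0,-1]]]}}

```text
time_s: 12.2
position: [0.554, 0.2144, 0.1239]
tool_rot: [[0.001, 0.263, 0.965], [0.0, 0.965, -0.263], [-1.0, 0.001, 0.001]]
ft_force: [-0.3, -1.0, -4.2]
grip_width: 0.0105
```

```bash
python3 - <<'E'
from rel import *
d=get_image('scene')
cv2.imwrite('pics/s8c.png',cv2.resize(cv2.cvtColor(d['image'][140:320,330:550],cv2.COLOR_RGB2BGR),(733,600),interpolation=cv2.INTER_CUBIC))
rel((0.5538,0.2130,0.1157),-0.2675)
E
```

```text
t 12.25 pos [0.5541 0.2144 0.1242] F [ 0.6 -0.2 -3.9] w 0.0106
shift50 [ 0.17  -0.029  0.002] rot [ 0.002  0.002 -0.001]
```

View pics/s8c.png

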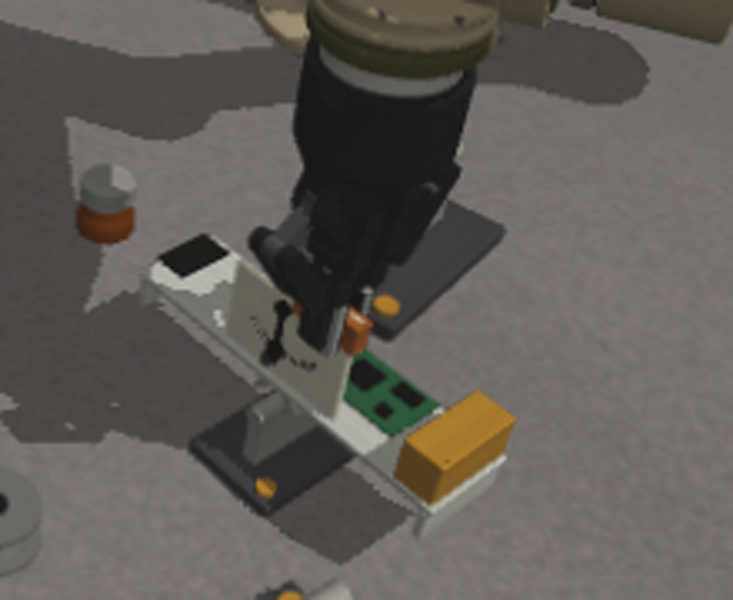

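Request:
{"api": "drive_tool", "payload": {"targets": [[[0.05,-0.02,0,0,0,0,-1],[0.05,0,0,0,0,0,-1],[0.04,0,0,0,0,0,-1],[0,0,0,0,0,0,-1],[0,0,0,0,0,0,-1]]]}}

```text
time_s: 12.75
position: [0.5534, 0.2134, 0.1163]
tool_rot: [[0.0, 0.263, 0.965], [0.0, 0.965, -0.263], [-1.0, 0.0, 0.0]]
ft_force: [1.5, 1.3, -4.1]
grip_width: 0.0107
```

Request:
{"api": "drive_tool", "payload": {"targets": [[[0.03,0,0,0,0,0,-1],[0,0,0,0,0,0,-1],[0,0,0,0,0,0,-1]]]}}

```text
time_s: 13.05
position: [0.5538, 0.2137, 0.1157]
tool_rot: [[0.002, 0.263, 0.965], [0.001, 0.965, -0.263], [-1.0, 0.002, 0.002]]
ft_force: [0.2, 2.8, 6.2]
grip_width: 0.0103
```

Request:
{"api": "drive_tool", "payload": {"targets": [[[-0.0144,-0.035,0,0,0,0.03,-1],[-0.0144,-0.0397,0,0,0,0.03,-1],[-0.0144,-0.0397,0,0,0,0.03,-1],[0,0,0,0,0,0,-1]]]}}

```text
time_s: 13.45
position: [0.5523, 0.2076, 0.1178]
tool_rot: [[0.026, 0.262, 0.965], [0.089, 0.96, -0.264], [-0.996, 0.093, 0.002]]
ft_force: [0.3, 3.9, 5.7]
grip_width: 0.0105
```

Request:
{"api": "drive_tool", "payload": {"targets": [[[-0.0144,-0.0397,0,0,0,0.03,-1],[-0.0144,-0.0397,0,0,0,0.03,-1],[-0.0144,-0.0397,0,0,0,0.03,-1],[0,0,0,0,0,0,-1],[0,0,0,0,0,0,-1]]]}}

```text
time_s: 13.95
position: [0.5508, 0.2019, 0.1194]
tool_rot: [[0.05, 0.259, 0.965], [0.174, 0.949, -0.263], [-0.984, 0.181, 0.002]]
ft_force: [0.9, 2.5, 6.7]
grip_width: 0.0105
```

Request:
{"api": "drive_tool", "payload": {"targets": [[[0,0,0,0,0,0,-1],[0,0,0,0,0,0,-1],[0,0,0,0,0,0,-1],[0,0,0,0,0,0,-1],[0,0,0,0,0,0,-1]]]}}

```text
time_s: 14.45
position: [0.5508, 0.202, 0.1193]
tool_rot: [[0.05, 0.258, 0.965], [0.174, 0.949, -0.263], [-0.984, 0.18, 0.002]]
ft_force: [-0.6, 2.3, 7.7]
grip_width: 0.0107
```

```bash
python3 - <<'E'
from rel import *
import pickle
d=get_image('scene');save(d,'s9');pickle.dump(d,open('s9.pkl','wb'))
cv2.imwrite('pics/s9c.png',cv2.resize(cv2.cvtColor(d['image'][140:320,330:550],cv2.COLOR_RGB2BGR),(733,600),interpolation=cv2.INTER_CUBIC))
cv2.imwrite('pics/s9d.png',cv2.resize(cv2.cvtColor(d['image'][210:275,390:455],cv2.COLOR_RGB2BGR),(600,600),interpolation=cv2.INTER_CUBIC))
print(np.array(observe()['tool_rot']),observe()['position'],observe()['ft_force'],observe()['wrist_torque'])
E
```

```text
[[ 0.04958746  0.2582223   0.96481207]
 [ 0.17349835  0.94908681 -0.26293071]
 [-0.98358498  0.18043137  0.00226166]] [0.55081759 0.20199708 0.11934287] [-0.43577994  2.09212111  6.88589415] [0.49018251 0.08274057 0.07048785]
```

View pics/s9c.png

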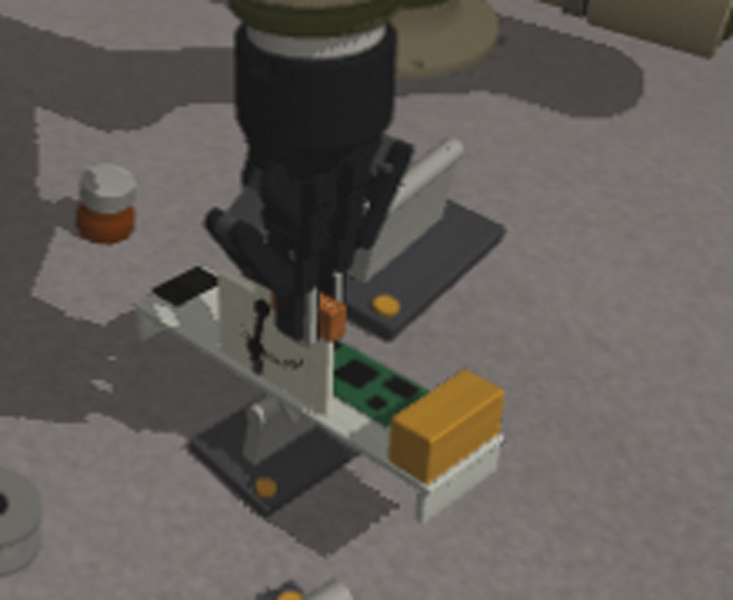

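View pics/s9d.png

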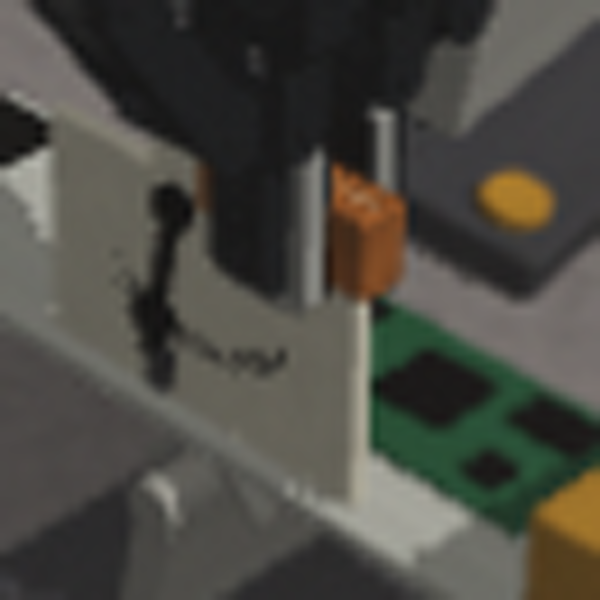

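```bash
cat > chk.py <<'E'
from rel import *
import pickle
def chk(d,o,s=600/65,off=(390,210),px_=29,mx=27.5,dx=24):
    R=np.array(o['tool_rot']);p=np.array(o['position'])
    Rh=np.c_[R[:,2],R[:,1],-R[:,0]]
    th=np.arctan2(Rh[2,1],Rh[2,2]); print('tilt',th)
    org=p-Rh@np.array([dx,25,73.7])/1000
    W=lambda q: org+Rh@np.array(q)/1000
    z=lambda P:[((proj(d,[X])[0]-off)*s).round().tolist() for X in P]
    print('groove',W((0,0,8)).round(4))
    pv=W((px_,0,80)); print('pivot/bob/tip',z([pv,pv-[0,0,.035],pv-[0,0,.04]]))
    for a in (0.12,.15,.18,.21,.24):
        print(a,'mark in/mid/out',z([W((mx,-r*np.sin(a),80-r*np.cos(a))) for r in (42,47.5,53)]))
    print('dial bottom corners',z([W((26,42,25)),W((26,-42,25)),W((26,-42,79))]))
E
python3 - <<'E'
from chk import *
d=pickle.load(open('s9.pkl','rb'));o=observe()
chk(d,o)
E
```

```text
tilt 0.18142546936291296
groove [0.5245 0.196  0.0502]
pivot/bob/tip [[181.0, 196.0], [158.0, 322.0], [155.0, 339.0]]
0.12 mark in/mid/out [[168.0, 350.0], [166.0, 370.0], [163.0, 389.0]]
0.15 mark in/mid/out [[163.0, 347.0], [161.0, 366.0], [158.0, 385.0]]
0.18 mark in/mid/out [[159.0, 343.0], [156.0, 362.0], [152.0, 381.0]]
0.21 mark in/mid/out [[155.0, 340.0], [151.0, 358.0], [147.0, 376.0]]
0.24 mark in/mid/out [[150.0, 336.0], [146.0, 354.0], [142.0, 372.0]]
dial bottom corners [[346.0, 506.0], [48.0, 321.0], [43.0, 111.0]]
```

```bash
python3 - <<'E'
from chk import *
d=pickle.load(open('s9.pkl','rb'));o=observe()
R=np.array(o['tool_rot']);p=np.array(o['position'])
im=cv2.cvtColor(d['image'],cv2.COLOR_RGB2BGR)
S=3.333;off=(330,140)
c=cv2.resize(im[140:320,330:550],(733,600),interpolation=cv2.INTER_CUBIC)
Rh0=np.c_[R[:,2],R[:,1],-R[:,0]]
for dth,col in ((0,(0,0,255)),(-.06,(255,0,0)),(.06,(0,255,0))):
    g=np.array([.5245,.196,.0502]); Rh=Rh0@cv2.Rodrigues(np.array([dth,0,0]))[0]
    W=lambda q: g+Rh@(np.array(q)-[0,0,8])/1000
    z=lambda P:[tuple(int(round(v)) for v in (proj(d,[W(X)])[0]+.5-off)*S) for X in P]
    for L in ([(31,-115,25),(31,115,25),(-31,115,25)],[(31,-115,0),(31,115,0)],[(30,87,55),(30,113,55),(-30,113,55),(-30,87,55),(30,87,55)],[(26,42,25),(26,42,79),(26,44,79)],[(26,-42,25),(26,-42,79)]):
        cv2.polylines(c,[np.array(z(L))],False,col,1)
cv2.imwrite('pics/s9o.png',c)
cv2.imwrite('pics/s9e.png',cv2.resize(im[225:260,395:425],(514,600),interpolation=cv2.INTER_LANCZOS4))
for l in ['pointer_tip','mark_tip']:
    d2=get_image('scene');print(l,[(round(r['p'],2),r['at'][0]*640,r['at'][1]*400) for r in recognise(l,d2)])
E
```

```text
Traceback (most recent call last):
cv2.error: OpenCV(4.12.0) /io/opencv/modules/calib3d/src/calibration_base.cpp:151: error: (-210:Unsupported format or combination of formats) The matrices must have 32f or 64f data type in function 'Rodrigues'
```

```bash
python3 - <<'E'
from chk import *
d=pickle.load(open('s9.pkl','rb'));o=observe()
R=np.array(o['tool_rot']);p=np.array(o['position'])
im=cv2.cvtColor(d['image'],cv2.COLOR_RGB2BGR)
S=3.333;off=(330,140)
c=cv2.resize(im[140:320,330:550],(733,600),interpolation=cv2.INTER_CUBIC)
Rh0=np.c_[R[:,2],R[:,1],-R[:,0]]
for dth,col in ((0.,(0,0,255)),(-.06,(255,0,0)),(.06,(0,255,0))):
    g=np.array([.5245,.196,.0502]); Rh=Rh0@cv2.Rodrigues(np.array([dth,0,0]))[0]
    W=lambda q: g+Rh@(np.array(q)-[0,0,8])/1000
    z=lambda P:[tuple(int(round(v)) for v in (proj(d,[W(X)])[0]+.5-off)*S) for X in P]
    for L in ([(31,-115,25),(31,115,25),(-31,115,25)],[(30,87,55),(30,113,55),(-30,113,55),(-30,87,55),(30,87,55)],[(26,42,25),(26,42,79),(26,44,79)],[(26,-42,25),(26,-42,79)]):
        cv2.polylines(c,[np.array(z(L))],False,col,1)
cv2.imwrite('pics/s9o.png',c)
cv2.imwrite('pics/s9e.png',cv2.resize(im[225:260,395:425],(514,600),interpolation=cv2.INTER_LANCZOS4))
for l in ['pointer_tip','mark_tip']:
    d2=get_image('scene');print(l,[(round(r['p'],2),r['at'][0]*640,r['at'][1]*400) for r in recognise(l,d2)])
E
```

```text
pointer_tip []
mark_tip []
```

View pics/s9o.png

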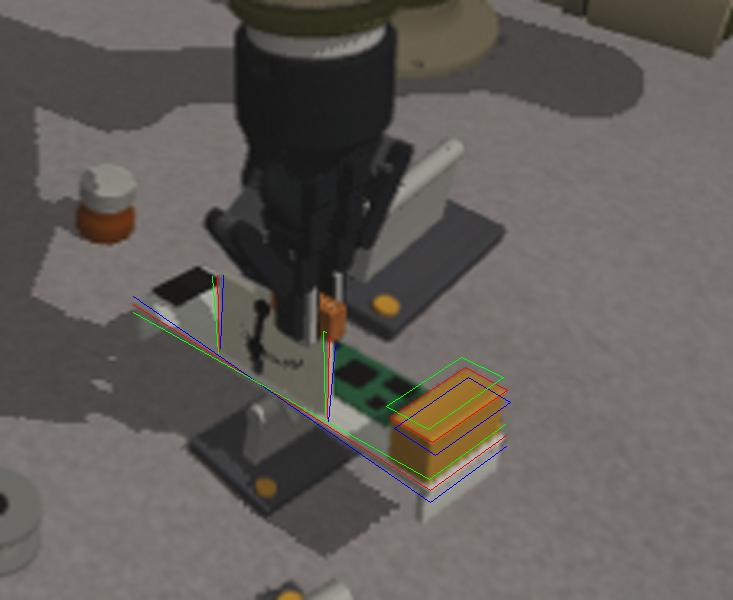

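View pics/s9e.png

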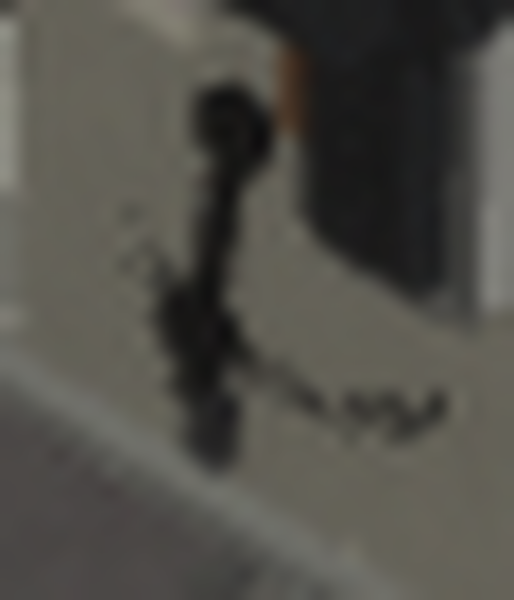

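Request:
{"api": "drive_tool", "payload": {"targets": [[[0,0,0,0,0,0,-1],[0,0,0,0,0,0,-1],[0,0,0,0,0,0,-1],[0,0,0,0,0,0,-1],[0,0,0,0,0,0,-1]]]}}

```text
time_s: 15.2
position: [0.5508, 0.202, 0.1193]
tool_rot: [[0.05, 0.258, 0.965], [0.173, 0.949, -0.263], [-0.984, 0.18, 0.002]]
ft_force: [-0.1, 2.1, 7.6]
grip_width: 0.0104
```

Request:
{"api": "drive_tool", "payload": {"targets": [[[0,0,0,0,0,0,-1],[0,0,0,0,0,0,-1],[0,0,0,0,0,0,-1],[0,0,0,0,0,0,-1],[0,0,0,0,0,0,-1]]]}}

```text
time_s: 15.7
position: [0.5508, 0.202, 0.1193]
tool_rot: [[0.05, 0.258, 0.965], [0.173, 0.949, -0.263], [-0.984, 0.18, 0.002]]
ft_force: [-0.7, 2.4, 8.1]
grip_width: 0.0105
```

```bash
python3 - <<'E'
from chk import *
d=get_image('scene');o=observe()
im=cv2.cvtColor(d['image'],cv2.COLOR_RGB2BGR)
cv2.imwrite('pics/sA.png',cv2.resize(im[225:260,395:425],(514,600),interpolation=cv2.INTER_LANCZOS4))
chk(d,o,px_=32.5,mx=27.7)
E
```

```text
tilt 0.18144642190296947
groove [0.5245 0.196  0.0502]
pivot/bob/tip [[168.0, 203.0], [146.0, 329.0], [143.0, 346.0]]
0.12 mark in/mid/out [[167.0, 350.0], [165.0, 370.0], [163.0, 390.0]]
0.15 mark in/mid/out [[163.0, 347.0], [160.0, 366.0], [157.0, 386.0]]
0.18 mark in/mid/out [[158.0, 344.0], [155.0, 362.0], [152.0, 381.0]]
0.21 mark in/mid/out [[154.0, 340.0], [150.0, 358.0], [146.0, 377.0]]
0.24 mark in/mid/out [[150.0, 336.0], [145.0, 354.0], [141.0, 372.0]]
dial bottom corners [[346.0, 506.0], [48.0, 321.0], [43.0, 111.0]]
```

View pics/sA.png

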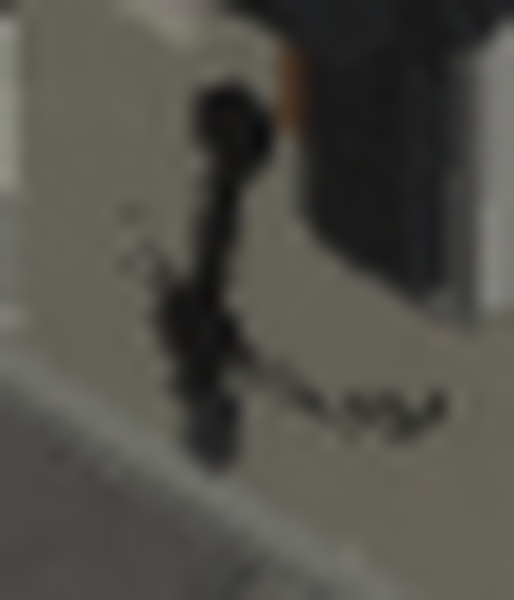

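```bash
python3 - <<'E'
from rig import *
print(close_job())
E
```

```text
the job is handed in; nothing more can be done
None
```

I picked the holder up by its wooden grip and set its groove on the smallest stud. I then rocked it light end down about the stud's axis and handed in while still gripping it at 80 N. The run ended at about 15.8 s; the hand-in gave no verdict.

**Tilt and mark:** The final tool tilt was 0.181 rad. The mark read about 0.186 rad in a close wrist view before the lift. In the final scene picture it read about 0.17–0.18 rad. All of these agree with the tilt well within the 0.06 rad limit.

**Seat on the stud:** The groove came out about 1–2 mm from my estimate of the stud, at a height of 0.0502 m against 0.050 m. The upward force on the tool was about 8 N, so holder weight plus some push rests on the stud. The pose stayed steady for the last second or more and the pointer hung still. By geometry the lower end is about 20 mm clear of the table.

**Doubts:**
- At first the scene picture showed the pointer about 2 pixels to one side of the mark. I put this down to the pointer standing about 5 mm in front of the dial, which the wrist view also suggested.
- The trained networks found neither the pointer tip nor the mark tip in the final picture, so that check is from my own pixel readings.
- I did not measure the spool, jar and tin again at the end; nothing went near them.

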